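# Reload the wheel-nut socket caddy and hold it up level

### The job

Put the red and the blue wheel-nut socket back, each fully down in the pocket of its own colour in the carry caddy, while the caddy stands on the bench. Then take the caddy by its handle, lift it straight up about 10 cm clear of the bench without tipping it, and hold it there level and still for me to take: finish while you are still holding it. Leave the other two sockets in their pockets and everything else on the bench where it is.

Things in the scene. Friction and masses are not known exactly. Their poses are not given: they have to be found in the camera images.
- caddy: Loose carry caddy: black plastic block 190 (its x) x 150 (its y) x 34 mm high, four round pockets, grey handle along its x above the middle; 0.28 kg empty, about 0.9 kg with its four sockets, then balanced under the handle's middle. Origin: centre of its underside, z up. Pockets 36 mm wide, 28 mm deep, 2 mm chamfer; floor and labels on the block's top and sides show each one's colour.
- caddy_handle (a point): Centre of the grey handle bar, 88 mm above the caddy's underside. Bar 112 mm long (caddy x), 18 mm thick (caddy y), 24 mm high, rounded edges; a 12 mm leg at each end; 42 mm free under it. Sockets in the pockets reach 86 mm above the caddy's underside, at +-58 mm along the bar and 48 mm to either side of it, leaving room for fingers beside the bar's middle.
- pocket_red (a point): Centre of the floor of the red pocket of the caddy, at (+58, +48) mm in caddy x, y and 6 mm above the caddy's underside; the pocket's mouth is 28 mm higher.
- pocket_blue (a point): Centre of the floor of the blue pocket of the caddy, at (-58, -48) mm in caddy x, y and 6 mm above the caddy's underside; the pocket's mouth is 28 mm higher.
- pocket_yellow (a point): Centre of the floor of the yellow pocket of the caddy, at (+58, -48) mm in caddy x, y and 6 mm above the caddy's underside; the pocket's mouth is 28 mm higher.
- pocket_green (a point): Centre of the floor of the green pocket of the caddy, at (-58, +48) mm in caddy x, y and 6 mm above the caddy's underside; the pocket's mouth is 28 mm higher.
- socket_red: Deep wheel-nut socket with a red plastic sleeve, standing upright on the bench: 80 mm high, about 0.15 kg; sleeve 30 mm in diameter from 12 to 74 mm above its foot, bare steel foot 27 mm and open steel top 23 mm in diameter. Origin at the centre of its foot, z along its axis. Belongs in the red pocket.
- socket_blue: Deep wheel-nut socket with a blue plastic sleeve, standing upright on the bench: 80 mm high, about 0.15 kg; sleeve 30 mm in diameter from 12 to 74 mm above its foot, bare steel foot 27 mm and open steel top 23 mm in diameter. Origin at the centre of its foot, z along its axis. Belongs in the blue pocket.
- socket_yellow: Like the others, with a yellow sleeve: already in its own yellow pocket of the caddy and to stay there. Origin at the centre of its foot.
- socket_green: Like the others, with a green sleeve: already in its own green pocket of the caddy and to stay there. Origin at the centre of its foot.
- ratchet: Bystander: steel ratchet with black grip lying on the bench, 260 mm long (its x), 36 mm wide, 34 mm high. Origin near its middle, on the bench.
- jar: Bystander: glass jar with steel lid, 68 mm in diameter, 90 mm high. Origin at the centre of its underside.
- glue: Bystander: white glue bottle with orange cap, 56 mm in diameter, 170 mm high. Origin at the centre of its underside.
- tape: Bystander: white roll of tape lying flat, 90 mm in diameter, 24 mm high. Origin at the centre of its underside.
- hammer: Bystander: hammer lying on the bench, about 300 mm long (its x), head towards its +x. Origin near its middle, on the bench.

How it is judged:
By the outcome, as a careful person would: the job done as asked, in the order asked, and still so for the second after the job is handed in, while the arm keeps its last pose, push and grip.
It also fails if it takes over 72 s, if anything falls off the work surface, if the arm or the gripper's body presses on something with over 40 N, if the wrist force passes 120 N, or if a joint passes its speed limit or range.

### The arm

A 6-joint arm with a two-finger parallel gripper is mounted at the origin on the work surface. World frame = base frame: x ahead of the robot, y to its left, z up, the work surface at z = 0. Lengths are in m, angles in degrees, forces in N, time in s.
With the tool pointing down it reaches from about 0.4 to 0.825 m from the base axis. Payload 7 kg.
Tool frame: the origin (TCP) lies midway between the tips of the shut fingers; the grasp point (between the pads) lies 19 mm behind it (r.grip_depth is the distance from the TCP to the grasp point, in m); z points along the fingers, y is the line along which they close (so a half turn about z gives the same grasp; the last joint's range is limited). The gripper opens to 88 mm and grips with 3 to 60 N. Pads are 19 mm wide; open, the fingers measure 130 mm over their backs; the gripper's body (78 mm by 193 mm) begins 47 mm behind the grasp point.
Start: joints at [-52.42, 20.546, 0.682, 0, -70.136, -16.507], TCP at [0.243, -0.63, 0.227] pointing down, gripper open.
Joint ranges: [-176.03, 176.03], [-82.01, 121.73], [-58.28, 71.71], [-173.87, 95.51], [-174.79, -0.11], [-173.66, 173.66]. Speed limits (degrees/s): [136.94, 136.94, 172.46, 180, 180, 180].

### API

Orientations are given as [roll, pitch, yaw] about the fixed x, y, z axes, in that order (R = Rz(yaw) Ry(pitch) Rx(roll)).
In Python, from plant import r, capture, close_job, search_frame, outline_of gives the robot as it stands.
- The arm moves only by the shell command python3 -m creep 'ROWS' [FORCE]. ROWS is JSON, a list of rows, each a list of 7 numbers: the finger opening in mm, from 0 to 87.6, then the shift along the world's x, y, z in units of 25 mm (1.0 is 25 mm), then the turn, a rotation vector about the world's x, y, z in degrees. In form: [[hand, x, y, z, ax, ay, az], ...]. A call has 1 to 8 rows; each row shifts and turns the commanded pose from where the row before left it; what a row does not reach is not made up. A row lasts 1/12 s, in which the tool goes at most 41.7 mm and 7.16 degrees, less where a joint would pass 70% of its speed; a pose out of reach is approached as far as the arm can. A call is refused whole if a number of a shift passes 1 or a number of a turn 7.16, either way. A call with a gripper value outside its range is refused whole. The fingers move at their own pace and stop on an object; FORCE is the grip in N (left out, the last holds). Time passes only in rows, so rows that do not move let the fingers close. It gives the time, the measured TCP pose, the force, the opening and the grip force at its end, in the units of the state.
- r.get_state(): the state, without advancing time (a new reading comes with each control period).
- capture(name): name is "scene" or "top" or "wrist"; returns a dict with "frame" (384x512x3 uint8, red, green, blue), "K" (3x3 intrinsics, pixels), "k1" (the pictures are not rectified: a ray, as slopes to the right and down, at radius r is drawn at 1 + k1 r^2 times it, then the intrinsics apply), "origin" and "rotation" of the camera in the world. Camera axes: x right, y down, z forward; pixel columns grow to the right and rows downward; lengths in m; the calibration is good to about 2 mm. A picture is of the moment at which its call begins. There is no depth.
- close_job(): hands the job in; it is judged then, once.
Trained networks look in a picture, given as the dict that the camera call returned (one of the last four; its "shot" number tells which), for a name from the list of things; names that differ only in an ending like _2 or _b are one class to them, and where a whole thing is asked for, a point or a joint stands for the part that bears it (a point fixed in the world has none). Each returns a list of dicts, best first, with "conf" (0 to 1); they miss things now and then, are a little off and sometimes report something else, mostly with a low value. They report only what shows in the picture. A call takes as long as a camera call.
- search_frame(picture, target): "bbox" ([left, top, right, bottom] in pixels, round what is visible of it).
- outline_of(picture, target): "region" (384x512 bool, what is visible of it) and "bbox" ([left, top, right, bottom] in pixels, round what is visible of it).
The state is a dict: "time_s": time; "joints": joint angles; "qd": joint speeds; "joint_torque": joint torques, N m; "tcp_pos": TCP position; "eef_rot": TCP orientation; "contact_force": force on the tool from outside, world axes, zero at the start; "moment": the same for the moment, N m; "gripper_width": finger opening in m; "gripper_force": force on a finger pad.
Only numpy, scipy, OpenCV 4.12 (cv2) and the standard library are available. Lean on these libraries where they do the work, as an engineer would, in place of code of your own. Each camera call takes 0.05 s, during which the arm holds its last target. There are 200 camera calls.

## Working session

There is one attempt and no reset: what is moved stays moved. The work goes in short steps, Python scripts to look and compute and a shell command to move; the robot and the scene stay as the last step left them, time stands still between calls to the robot, and variables do not carry over. Pictures are saved under pics/ and viewed, at most 10 in all, crops included, and the job is handed in when it is done.

```bash
mkdir -p pics; ls; python3 - <<'E'
from plant import *
import cv2,numpy as np
ims=[]
for n in ["scene","top"]:
    c=capture(n); ims.append(c["frame"]); print(n,c["origin"],c["K"][0],c["k1"],c["rotation"][:,2])
    cv2.imwrite(f"pics/{n}0.png",c["frame"][:,:,::-1])
    for t in ["caddy","caddy_handle","socket_red","socket_blue","socket_yellow","socket_green","ratchet","jar","glue","tape","hammer"]:
        d=search_frame(c,t); print(t,[(np.round(x["bbox"]).astype(int).tolist(),round(x["conf"],2)) for x in d[:2]])
print(r.get_state())
E
```

```text
picsTraceback (most recent call last):
  File "<stdin>", line 5, in <module>
IndexError: too many indices for array: array is 1-dimensional, but 2 were indexed
```

```bash
python3 - <<'E'
from plant import *
import cv2,numpy as np
for n in ["scene","top"]:
    c=capture(n); print(n,c["origin"],c["K"],c["k1"],c["rotation"])
    cv2.imwrite(f"pics/{n}0.png",c["frame"][:,:,::-1])
    for t in ["caddy","caddy_handle","socket_red","socket_blue","socket_yellow","socket_green","ratchet","jar","glue","tape","hammer"]:
        d=search_frame(c,t); print(t,[(np.round(x["bbox"]).astype(int).tolist(),round(x["conf"],2)) for x in d[:2]])
print(r.get_state())
E
```

```text
scene [1.02294815 0.31052987 0.99526812] [[416.27243989   0.         269.43552333]
 [  0.         416.27243989 191.06781605]
 [  0.           0.           1.        ]] -0.01124281066250955 [-147.66470524    0.89308499  125.9227864 ]
caddy [([281, 201, 363, 292], 0.89)]
caddy_handle [([283, 204, 363, 291], 0.55)]
socket_red [([228, 146, 244, 170], 0.47)]
socket_blue [([380, 317, 420, 355], 0.75), ([204, 179, 213, 203], 0.47)]
socket_yellow [([290, 236, 303, 254], 0.69), ([281, 199, 365, 294], 0.17)]
socket_green [([345, 221, 361, 240], 0.61)]
ratchet [([396, 226, 446, 314], 0.91)]
jar [([383, 316, 419, 354], 0.57), ([267, 129, 295, 158], 0.48)]
glue [([209, 228, 238, 269], 0.72)]
tape [([266, 130, 296, 159], 0.96)]
hammer [([282, 199, 363, 290], 0.59)]
top [ 0.50787979 -0.0155864   1.23906514] [[367.46844479   0.         263.80105932]
 [  0.         367.46844479 180.65288585]
 [  0.           0.           1.        ]] 0.005543375659973178 [-1.77730496e+02 -1.70711502e-01 -8.92698009e+01]
caddy [([193, 144, 242, 205], 0.75)]
caddy_handle [([192, 142, 242, 201], 0.74), ([387, 165, 414, 
[... 422 characters left out ...]
, 0.43)]
{'time_s': 1.25, 'joints': array([-5.24182038e+01,  2.05459990e+01,  6.81717647e-01, -6.95803599e-04,
       -7.01353272e+01, -1.65080762e+01]), 'qd': array([ 0.0556446 , -0.008877  ,  0.04932497,  0.07647398, -0.00834679,
       -0.09433486]), 'joint_torque': array([ 2.18476735e-04, -5.82394731e+01,  2.93299949e+01,  7.00203001e+00,
        1.24623918e-02,  1.13799189e-05]), 'tcp_pos': array([ 0.24270051, -0.62983435,  0.2265613 ]), 'eef_rot': array([-1.79999811e+02,  7.38663242e-04, -1.58926516e+02]), 'contact_force': array([-0.27557086, -0.53907656,  0.31722089]), 'moment': array([-0.01189151,  0.01761234, -0.06114527]), 'gripper_force': 0.0, 'gripper_width': 0.08753340136835965}
```

View pics/top0.png

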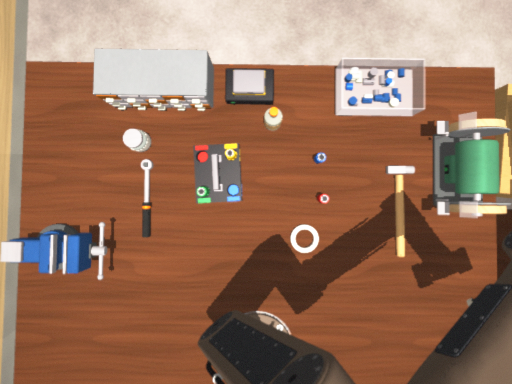

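View pics/scene0.png

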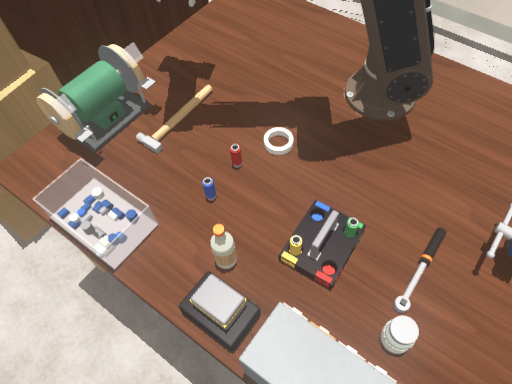

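```bash
cat > h.py <<'E'
from plant import *
import cv2,numpy as np
from scipy.spatial.transform import Rotation as Ro
from scipy.optimize import least_squares
def R(c): 
    q=np.asarray(c["rotation"]); return q if q.ndim==2 else Ro.from_euler("xyz",q,degrees=True).as_matrix()
def proj(c,P):
    p=(np.atleast_2d(P)-c["origin"])@R(c); s=p[:,:2]/p[:,2:]
    s=s*(1+c["k1"]*(s**2).sum(1,keepdims=True)); return s*[c["K"][0,0],c["K"][1,1]]+c["K"][:2,2]
def onz(c,uv,z):
    s=cv2.undistortPoints(np.float64(uv).reshape(-1,1,2),c["K"],np.float64([c["k1"],0,0,0]))[:,0]
    d=np.c_[s,np.ones(len(s))]@R(c).T; o=np.asarray(c["origin"]); return o+d*((z-o[2])/d[:,2:])
def blobs(c,col,minarea=8):
    h=cv2.cvtColor(c["frame"],cv2.COLOR_RGB2HSV); H,S,V=[h[...,i].astype(int) for i in range(3)]
    m=(S>150)&(V>60)
    m&={"red":(H<5)|(H>172),"blue":(H>100)&(H<128),"yellow":(H>22)&(H<35),"green":(H>45)&(H<85)}[col]
    n,l,st,ce=cv2.connectedComponentsWithStats(m.astype(np.uint8),connectivity=8)
    return sorted([(int(st[i,4]),st[i,:4].tolist(),ce[i].round(1).tolist()) for i in range(1,n) if st[i,4]>=minarea],reverse=True),l
E
python3 - <<'E'
from h import *
for n in ["top","scene","wrist"]:
    c=capture(n); cv2.imwrite(f"pics/{n}1.png",c["frame"][:,:,::-1])
    if n=="wrist": print(c["origin"],c["rotation"],c["K"],c["k1"]);continue
    for k in ["red","blue","yellow","green"]:
        for a,b,ce in blobs(c,k)[0][:7]:
            p=onz(c,[ce],.04)[0]; q=onz(c,[ce],.034)[0]
            if .35<p[0]<.8 and -.35<p[1]<.3: print(n,k,a,b,ce,p[:2].round(3),q[:2].round(3))
E
```

```text
top red 160 [195, 145, 13, 17] [201.7, 152.4] [0.645 0.186] [0.646 0.187]
top red 27 [317, 194, 6, 9] [319.0, 197.3] [ 0.503 -0.199] [ 0.503 -0.2  ]
top yellow 62 [224, 143, 13, 6] [230.1, 145.9] [0.668 0.093] [0.669 0.094]
top yellow 47 [270, 107, 8, 8] [273.4, 110.9] [ 0.785 -0.047] [ 0.787 -0.047]
top yellow 36 [226, 151, 11, 9] [232.3, 156.1] [0.635 0.086] [0.635 0.086]
top green 14 [205, 188, 4, 8] [206.6, 191.4] [0.518 0.167] [0.518 0.168]
scene red 230 [315, 265, 20, 22] [325.1, 274.3] [0.656 0.192] [0.654 0.191]
scene red 142 [230, 146, 12, 19] [235.9, 156.2] [ 0.502 -0.205] [ 0.498 -0.208]
scene blue 62 [315, 202, 15, 9] [322.1, 205.8] [0.499 0.085] [0.495 0.083]
scene blue 16 [312, 214, 11, 6] [318.2, 215.6] [0.53  0.092] [0.527 0.091]
scene blue 13 [203, 181, 10, 6] [207.8, 184.5] [ 0.623 -0.207] [ 0.62  -0.211]
[ 0.17299651 -0.65623391  0.38419938] [1.64164539e+02 6.58560051e-02 1.11007103e+02] [[297.86281958   0.         257.16347272]
 [  0.         297.86281958 184.82271482]
 [  0.           0.           1.        ]] 0.006167106551321676
```

View pics/wrist1.png

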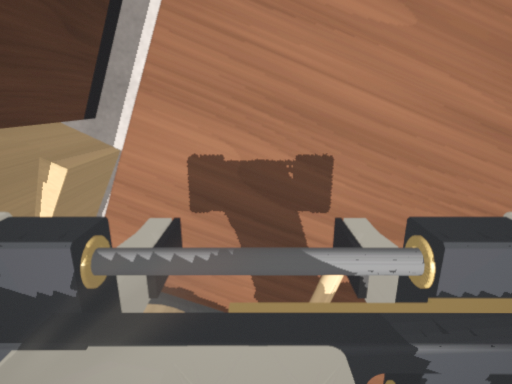

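```bash
python3 -m creep '[[87.6,0.3,1,0.3,0,0,3],[87.6,0.3,1,0.3,0,0,3],[87.6,0.3,1,0.3,0,0,3],[87.6,0.5,1,0,0,0,0],[87.6,0.8,1,0,0,0,0],[87.6,1,1,0,0,0,0],[87.6,1,1,0,0,0,0],[87.6,1,1,0,0,0,0]]' && python3 -m creep '[[87.6,1,1,0,0,0,0],[87.6,1,1,0,0,0,0],[87.6,1,1,0,0,0,0],[87.6,1,1,0,0,0,0],[87.6,1,1,0,0,0,0],[87.6,1,1,0,0,0,0],[87.6,1,1,0,0,0,0],[87.6,1,1,0,0,0,0]]' && python3 -m creep '[[87.6,1,1,0,0,0,0],[87.6,0.8,1,0,0,0,0],[87.6,0,0,0,0,0,0],[87.6,0,0,0,0,0,0]]'; python3 - <<'E'
from h import *
c=capture("wrist"); print(c["origin"],c["rotation"]); cv2.imwrite("pics/w2.png",c["frame"][:,:,::-1])
for k in ["red","blue"]: print(k,[(b,onz(c,[b[2]],.043)[0].round(3)) for b in blobs(c,k,40)[0][:5]])
E
```

```text
time_s: 2.07
tcp_pos: [0.3735, -0.4286, 0.2495]
eef_rot: [-180.0, 0.0, -149.9]
contact_force: [0.8, -1.0, -0.9]
gripper_width: 0.0875
gripper_force: 0.0
time_s: 2.73
tcp_pos: [0.5737, -0.2283, 0.2493]
eef_rot: [-180.0, 0.0, -149.9]
contact_force: [1.1, -0.4, -0.3]
gripper_width: 0.0873
gripper_force: 0.0
time_s: 3.07
tcp_pos: [0.6186, -0.1782, 0.2484]
eef_rot: [180.0, -0.0, -149.8]
contact_force: [1.3, -0.9, 0.6]
gripper_width: 0.0876
gripper_force: 0.0
[ 0.55409105 -0.21522659  0.40610444] [1.64215970e+02 3.70196540e-02 1.20151156e+02]
red [((150, [273, 55, 23, 21], [280.8, 69.0]), array([ 0.511, -0.21 ,  0.043]))]
blue [((323, [465, 169, 31, 22], [480.0, 179.6]), array([0.496, 0.075, 0.043])), ((271, [430, 173, 25, 28], [442.1, 186.0]), array([0.527, 0.039, 0.043])), ((196, [451, 185, 16, 20], [458.7, 194.7]), array([0.525, 0.065, 0.043])), ((149, [230, 149, 21, 26], [242.0, 155.6]), array([ 0.62 , -0.199,  0.043]))]
```

View pics/w2.png

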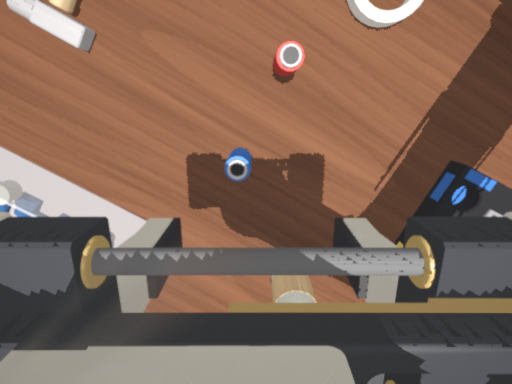

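```bash
python3 - <<'E'
from h import *
c=capture("wrist")
print(onz(c,[[290.5,55.5],[237,170]],.08).round(4))
im=c["frame"]; a=im[25:95,250:330];b=im[135:200,200:280]
cv2.imwrite("pics/w3.png",np.hstack([cv2.resize(x,(400,350),interpolation=cv2.INTER_CUBIC)[:, :, ::-1] for x in (a,b[:,:])]))
for n in("red","blue"):
    for o in outline_of(c,"socket_"+n)[:2]:
        ys,xs=np.nonzero(o["region"]); print(n,o["conf"],o["bbox"],xs.mean(),ys.mean(),onz(c,[[xs.mean(),ys.mean()]],.043).round(4))
E
```

```text
[[ 0.4986 -0.2091  0.08  ]
 [ 0.6297 -0.1983  0.08  ]]
red 0.63 [273.8, 40.8, 306.3, 78.4] 288.934554973822 58.924083769633505 [[ 0.4963 -0.2079  0.043 ]]
blue 0.9 [227.1, 149.0, 253.3, 184.9] 239.08308605341247 164.90652818991097 [[ 0.6314 -0.1972  0.043 ]]
```

View pics/w3.png

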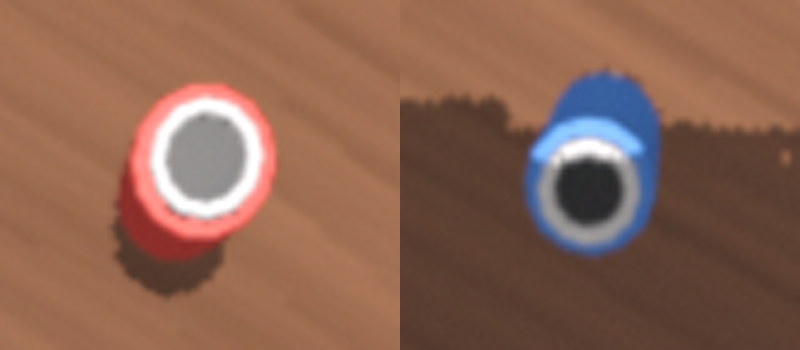

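```bash
python3 -m creep '[[87.6,0.45,-0.8,-0.5,0,0,0],[87.6,0,0,-1,0,0,0],[87.6,0,0,-1,0,0,0],[87.6,0,0,-1,0,0,0],[87.6,0,0,-1,0,0,0],[87.6,0,0,-1,0,0,0],[87.6,0,0,-1,0,0,0],[87.6,0,0,-1,0,0,0]]' 20 && python3 -m creep '[[87.6,0,0,-0.5,0,0,0],[87.6,0,0,-0.38,0,0,0],[87.6,0,0,0,0,0,0]]'
```

```text
time_s: 3.93
tcp_pos: [0.6284, -0.201, 0.0611]
eef_rot: [-180.0, 0.0, -150.0]
contact_force: [0.7, 0.1, -0.1]
gripper_width: 0.0874
gripper_force: 0.0
time_s: 4.18
tcp_pos: [0.6278, -0.2004, 0.0381]
eef_rot: [179.9, -0.1, -150.0]
contact_force: [-0.4, 1.0, -0.6]
gripper_width: 0.0877
gripper_force: 0.0
```

```bash
python3 -m creep '[[60,0.08,0.08,0,0,0,0],[20,0,0,0,0,0,0],[20,0,0,0,0,0,0],[20,0,0,0,0,0,0],[20,0,0,0,0,0,0],[20,0,0,0,0,0,0]]' 20 ; python3 -c "
from plant import r; s=r.get_state(); print(s['tcp_pos'],s['gripper_width'],s['gripper_force'])"
```

```text
time_s: 4.68
tcp_pos: [0.6312, -0.1978, 0.0402]
eef_rot: [-180.0, 0.0, -149.9]
contact_force: [-0.6, -1.0, 0.0]
gripper_width: 0.0531
gripper_force: 0.0
[ 0.63119002 -0.19780755  0.04015935] 0.05307817279577758 0.0
```

```bash
python3 -m creep '[[20,0,0,0,0,0,0],[20,0,0,0,0,0,0],[20,0,0,0,0,0,0],[20,0,0,0,0,0,0],[20,0,0,0,0,0,0],[20,0,0,0,0,0,0]]' 20 && python3 -m creep '[[20,0,0,0.5,0,0,0],[20,0,0,1,0,0,0],[20,0,0,1,0,0,0],[20,0,0,1,0,0,0],[20,0,0,1,0,0,0],[20,0,0,0.5,0,0,0]]'
```

```text
time_s: 5.18
tcp_pos: [0.6309, -0.1978, 0.0395]
eef_rot: [180.0, -0.0, -149.9]
contact_force: [-0.1, 0.3, 0.6]
gripper_width: 0.0297
gripper_force: 20.0
time_s: 5.68
tcp_pos: [0.6321, -0.1982, 0.1691]
eef_rot: [-179.8, 0.2, -149.9]
contact_force: [1.4, 0.0, -0.9]
gripper_width: 0.03
gripper_force: 20.0
```

```bash
python3 -m creep '[[20,-0.4,1,1,0,0,0],[20,-0.4,1,1,0,0,0],[20,0,1,0,0,0,0],[20,0,1,0,0,0,0],[20,0,1,0,0,0,0],[20,0,1,0,0,0,0],[20,0,1,0,0,0,0],[20,0,1,0,0,0,0]]' && python3 -m creep '[[20,0,1,0,0,0,0],[20,0,1,0,0,0,0],[20,0,1,0,0,0,0],[20,0,1,0,0,0,0],[20,0,1,0,0,0,0],[20,0,0.5,0,0,0,0],[20,0,0,0,0,0,0],[20,0,0,0,0,0,0]]'; python3 - <<'E'
from h import *
c=capture("wrist"); print(c["origin"],c["rotation"]); cv2.imwrite("pics/w4.png",c["frame"][:,:,::-1]);np.save("w4.npy",c,allow_pickle=True)
for k in ["red","blue","yellow","green"]: print(k,[(b,onz(c,[b[2]],.034)[0].round(3)) for b in blobs(c,k,40)[0][:5]])
E
```

```text
time_s: 6.35
tcp_pos: [0.6106, 0.0033, 0.2155]
eef_rot: [-180.0, 0.0, -149.9]
contact_force: [1.5, -0.4, -1.2]
gripper_width: 0.0299
gripper_force: 20.0
time_s: 7.02
tcp_pos: [0.6107, 0.14, 0.2149]
eef_rot: [-180.0, -0.0, -149.9]
contact_force: [-0.2, -1.0, -1.1]
gripper_width: 0.0295
gripper_force: 20.0
[0.54605388 0.10316628 0.37253528] [1.64185978e+02 6.57898022e-02 1.20082057e+02]
red [((354, [270, 187, 25, 21], [283.0, 196.3]), array([0.626, 0.185, 0.034]))]
blue [((1725, [234, 196, 52, 51], [260.2, 220.7]), array([0.667, 0.177, 0.034]))]
yellow []
green []
```

View pics/w4.png

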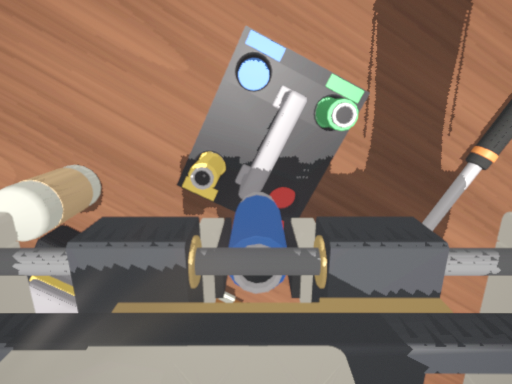

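```bash
python3 - <<'E'
from h import *
c=np.load("w4.npy",allow_pickle=True).item()
im=c["frame"][15:215,175:375]; cv2.imwrite("pics/w5.png",cv2.resize(im,(600,600),interpolation=cv2.INTER_CUBIC)[:,:,::-1])
E
```

```text
(no output)
```

View pics/w5.png

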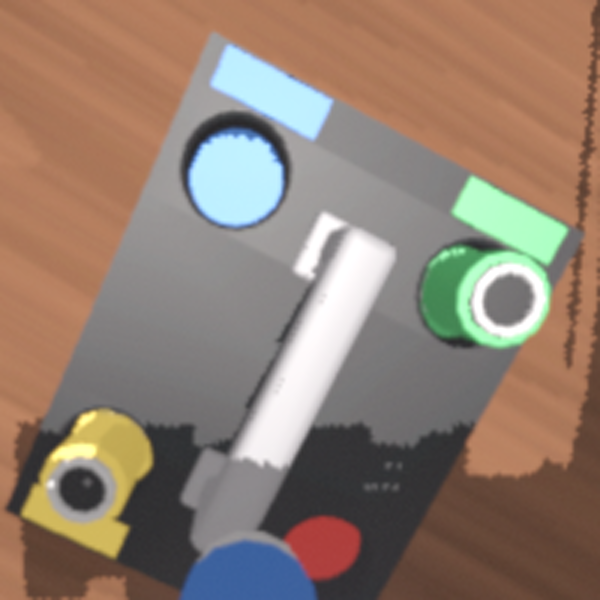

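```bash
cat >> h.py <<'E'
def fitcad(c,M,uv,x0):
    f=lambda p:(proj(c,M@Ro.from_euler("z",p[2]).as_matrix().T+[p[0],p[1],0])-uv).ravel()
    s=least_squares(f,x0,loss="soft_l1"); return s.x,s.fun.reshape(-1,2).round(1)
E
python3 - <<'E'
from h import *
c=np.load("w4.npy",allow_pickle=True).item()
M=np.array([[-58,-48,34],[-58,48,86],[58,-48,86],[-95,-75,34],[-95,75,34],[95,-75,34]])/1e3
uv=np.array([[236,170],[509,300],[81,489],[211,32],[581,233],[7,510]])/3+[175,15]-.33
p,f=fitcad(c,M,uv,[.58,.135,0]); print(p[:2],np.degrees(p[2]),f.tolist())
Rz=Ro.from_euler("z",p[2]).as_matrix()
for n,q in dict(red=[.058,.048,0],blue=[-.058,-.048,0]).items(): print(n,(Rz@q)[:2]+p[:2])
print(r.get_state()["tcp_pos"])
t=capture("top"); print(t["shot"]); 
for n in("red","blue"):
    q=(Rz@dict(red=[.058,.048,.02],blue=[-.058,-.048,.02])[n])+[p[0],p[1],0]; print(n,proj(t,q))
E
```

```text
[0.57746461 0.13619704] 3.9723163862263235 [[-0.3, 0.3], [0.2, -0.1], [-0.3, 0.9], [0.1, -0.8], [1.8, -0.2], [-1.1, 0.2]]
red [0.63200009 0.18809964]
blue [0.52292912 0.08429443]
[0.61071938 0.13935048 0.21485525]
10
red [[201.95433579 157.0962531 ]]
blue [[232.64204304 190.29041756]]
```

```bash
python3 -m creep '[[20,-0.9,-0.55,0,0,0,2],[20,-0.9,-0.55,0,0,0,2],[20,-0.9,-0.55,0,0,0,0],[20,-0.8,-0.55,0,0,0,0],[20,0,0,0,0,0,0]]' && python3 -m creep '[[20,0,0,-1,0,0,0],[20,0,0,-1,0,0,0],[20,0,0,-1,0,0,0],[20,0,0,-1,0,0,0],[20,0,0,-0.5,0,0,0],[20,0,0,0,0,0,0],[20,0,0,0,0,0,0]]'; python3 - <<'E'
from h import *
print(np.mean([(capture("wrist"),r.get_state()["tcp_pos"])[1] for i in range(4)],axis=0))
c=capture("wrist"); cv2.imwrite("pics/w6.png",c["frame"][:,:,::-1])
E
```

```text
time_s: 7.53
tcp_pos: [0.52, 0.0815, 0.2152]
eef_rot: [180.0, -0.0, -146.1]
contact_force: [-0.9, -0.2, -3.0]
gripper_width: 0.0296
gripper_force: 20.0
time_s: 8.12
tcp_pos: [0.5235, 0.0838, 0.1021]
eef_rot: [-180.0, -0.1, -146.0]
contact_force: [1.3, 0.3, -1.2]
gripper_width: 0.0294
gripper_force: 20.0
[0.52435704 0.08463065 0.10331203]
```

```bash
python3 -m creep '[[20,0,0,-0.6,0,0,0],[20,0,0,-0.6,0,0,0],[20,0,0,-0.3,0,0,0],[20,0,0,-0.2,0,0,0],[20,0,0,0,0,0,0]]'
```

```text
time_s: 8.78
tcp_pos: [0.5232, 0.0845, 0.0591]
eef_rot: [180.0, -0.1, -145.9]
contact_force: [-0.6, -0.1, -1.7]
gripper_width: 0.0294
gripper_force: 20.0
```

In the pocket mouth with no contact force; continuing to just above the floor.

```bash
python3 -m creep '[[20,0,0,-0.3,0,0,0],[20,0,0,-0.16,0,0,0],[20,0,0,0,0,0,0]]'
```

```text
time_s: 9.03
tcp_pos: [0.5231, 0.0845, 0.0475]
eef_rot: [180.0, -0.0, -145.9]
contact_force: [-0.4, 0.4, -1.4]
gripper_width: 0.0296
gripper_force: 20.0
```

```bash
python3 -m creep '[[20,0,0,-0.05,0,0,0],[20,0,0,0,0,0,0],[60,0,0,0,0,0,0],[60,0,0,0,0,0,0],[60,0,0,0,0,0,0],[60,0,0,0,0,0,0],[60,0,0,0,0,0,0],[60,0,0,0,0,0,0]]' && python3 -m creep '[[60,0,0,0.4,0,0,0],[60,0,0,1,0,0,0],[60,0,0,1,0,0,0],[60,0,0,1,0,0,0],[60,0,0,1,0,0,0],[60,0,0,1,0,0,0],[60,0,0,1,0,0,0]]'
```

```text
time_s: 9.7
tcp_pos: [0.5235, 0.0847, 0.0469]
eef_rot: [-180.0, 0.0, -145.9]
contact_force: [0.1, -0.2, -0.7]
gripper_width: 0.0588
gripper_force: 0.0
time_s: 10.28
tcp_pos: [0.5232, 0.0845, 0.2091]
eef_rot: [-180.0, 0.0, -145.9]
contact_force: [0.8, -0.0, -0.1]
gripper_width: 0.0599
gripper_force: 0.0
```

```bash
python3 -m creep '[[80,-0.1,-1,0,0,0,0],[80,-0.1,-1,0,0,0,0],[80,-0.1,-1,0,0,0,0],[80,-0.1,-1,0,0,0,0],[80,-0.1,-1,0,0,0,0],[80,-0.1,-1,0,0,0,0],[80,-0.1,-1,0,0,0,0],[80,-0.1,-1,0,0,0,0]]' && python3 -m creep '[[80,-0.1,-1,0,0,0,0],[80,-0.1,-1,0,0,0,0],[80,0,-1,0,0,0,0],[80,0,-0.76,0,0,0,0],[80,0,0,-1,0,0,0],[80,0,0,-1,0,0,0],[80,0,0,-0.5,0,0,0],[80,0,0,0,0,0,0]]'; python3 - <<'E'
from h import *
print(np.mean([(capture("wrist"),r.get_state()["tcp_pos"])[1] for i in range(4)],axis=0))
E
```

```text
time_s: 10.95
tcp_pos: [0.5031, -0.1166, 0.2078]
eef_rot: [-180.0, 0.0, -145.9]
contact_force: [0.3, -0.7, -0.4]
gripper_width: 0.0798
gripper_force: 0.0
time_s: 11.62
tcp_pos: [0.4963, -0.2093, 0.142]
eef_rot: [179.8, -0.2, -146.0]
contact_force: [-1.1, -0.3, -1.1]
gripper_width: 0.08
gripper_force: 0.0
[ 0.49863805 -0.20947213  0.14512066]
```

Aligned with the red socket; descend (−0.106 m), close and lift.

```bash
python3 -m creep '[[80,0,0,-1,0,0,0],[80,0,0,-1,0,0,0],[80,0,0,-1,0,0,0],[80,0,0,-0.8,0,0,0],[80,0,0,-0.44,0,0,0],[20,0,0,0,0,0,0],[20,0,0,0,0,0,0],[20,0,0,0,0,0,0]]' 20 && python3 -m creep '[[20,0,0,0,0,0,0],[20,0,0,0,0,0,0],[20,0,0,0,0,0,0],[20,0,0,0,0,0,0],[20,0,0,0,0,0,0],[20,0,0,0,0,0,0],[20,0,0,0,0,0,0],[20,0,0,0,0,0,0]]'
```

```text
time_s: 12.48
tcp_pos: [0.4997, -0.2094, 0.0399]
eef_rot: [-179.9, 0.1, -145.9]
contact_force: [-1.0, 0.7, -0.3]
gripper_width: 0.0656
gripper_force: 0.0
time_s: 13.15
tcp_pos: [0.4985, -0.2093, 0.0385]
eef_rot: [-180.0, 0.0, -145.9]
contact_force: [-0.4, 0.5, 3.7]
gripper_width: 0.0297
gripper_force: 20.0
```

```bash
python3 -m creep '[[20,0,0,0.5,0,0,0],[20,0,0,1,0,0,0],[20,0,0,1,0,0,0],[20,0,0,1,0,0,0],[20,0,1,1,0,0,0],[20,0,1,1,0,0,0],[20,0,1,1,0,0,0],[20,0.2,1,0.5,0,0,0]]' && python3 -m creep '[[20,0.3,1,0,0,0,0],[20,0.3,1,0,0,0,0],[20,0.4,1,0,0,0,0],[20,0.4,1,0,0,0,0],[20,0.4,1,0,0,0,0],[20,0.4,1,0,0,0,0],[20,0.4,1,0,0,0,0],[20,0.5,1,0,0,0,0]]' && python3 -m creep '[[20,0.5,1,0,0,0,0],[20,0.5,1,0,0,0,0],[20,0.5,1,0,0,0,0],[20,0.54,0.9,0,0,0,0],[20,0,0,0,0,0,0],[20,0,0,0,0,0,0]]'; python3 - <<'E'
from h import *
print(np.mean([(capture("wrist"),r.get_state()["tcp_pos"])[1] for i in range(4)],axis=0))
c=capture("wrist");np.save("w7.npy",c,allow_pickle=True); im=c["frame"][0:225,150:450]; cv2.imwrite("pics/w7.png",cv2.resize(im,(800,600),interpolation=cv2.INTER_CUBIC)[:,:,::-1])
E
```

```text
time_s: 13.82
tcp_pos: [0.5035, -0.1086, 0.2162]
eef_rot: [-179.9, 0.1, -146.0]
contact_force: [1.4, 0.5, -1.5]
gripper_width: 0.0296
gripper_force: 20.0
time_s: 14.48
tcp_pos: [0.5806, 0.0919, 0.2128]
eef_rot: [180.0, -0.1, -145.9]
contact_force: [-0.3, -2.3, -1.1]
gripper_width: 0.03
gripper_force: 20.0
time_s: 14.98
tcp_pos: [0.6318, 0.1892, 0.2117]
eef_rot: [180.0, -0.1, -145.9]
contact_force: [-0.2, 0.1, -1.9]
gripper_width: 0.0293
gripper_force: 20.0
[0.63138656 0.18771356 0.21264169]
```

View pics/w7.png

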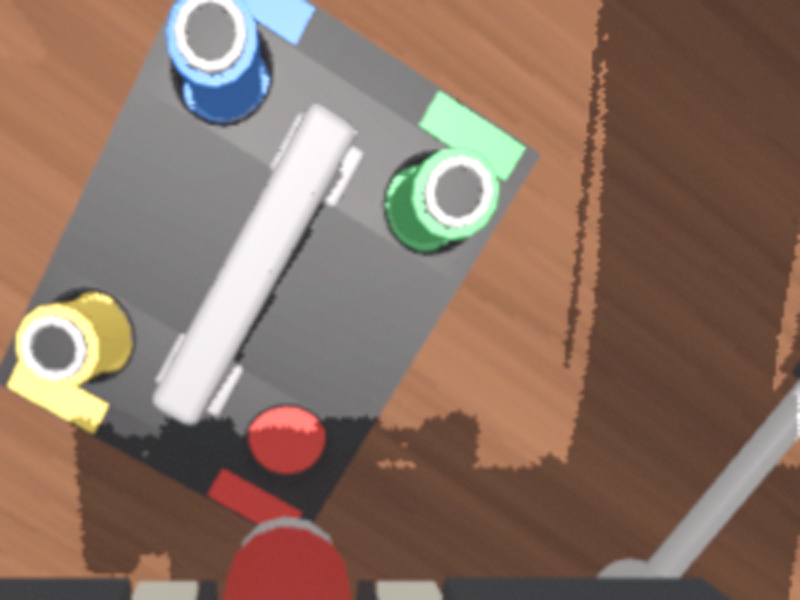

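```bash
python3 - <<'E'
from h import *
c=np.load("w7.npy",allow_pickle=True).item()
M=np.array([[-58,-48,86],[-58,48,86],[58,-48,86],[-95,75,34],[95,75,34]])/1e3
uv=np.array([[211,34],[460,193],[55,347],[539,152],[313,522]])*.375+[150,0]-.33
p,f=fitcad(c,M,uv,[.58,.135,0]); print(p[:2],np.degrees(p[2]),f.tolist())
Rz=Ro.from_euler("z",p[2]).as_matrix()
print((Rz@[.058,.048,0])[:2]+p[:2])
print((proj(c,np.array([[.058,.048,.006]])@Rz.T+[p[0],p[1],0])+.33-[150,0])/.375)
E
```

```text
[0.57738273 0.13711147] 4.30250618325455 [[-0.6, -0.8], [0.6, -0.9], [0.1, 1.5], [1.5, 0.0], [-4.4, 10.1]]
[0.63161821 0.18932749]
[[289.65842372 436.84562598]]
```

```bash
python3 -m creep '[[20,0.02,0.04,-1,0,0,0],[20,0,0,-1,0,0,0],[20,0,0,-1,0,0,0],[20,0,0,-1,0,0,0],[20,0,0,-0.7,0,0,0],[20,0,0,-0.4,0,0,0],[20,0,0,0,0,0,0]]' && python3 -m creep '[[20,0,0,-0.4,0,0,0],[20,0,0,-0.4,0,0,0],[20,0,0,-0.2,0,0,0],[20,0,0,-0.2,0,0,0],[20,0,0,0,0,0,0]]'
```

```text
time_s: 15.82
tcp_pos: [0.6311, 0.188, 0.0837]
eef_rot: [180.0, -0.2, -146.0]
contact_force: [-0.3, -0.5, -1.8]
gripper_width: 0.0298
gripper_force: 20.0
time_s: 16.23
tcp_pos: [0.632, 0.189, 0.0549]
eef_rot: [180.0, -0.1, -145.9]
contact_force: [0.8, 0.9, -1.3]
gripper_width: 0.0296
gripper_force: 20.0
```

```bash
python3 -m creep '[[20,0,0,-0.2,0,0,0],[20,0,0,-0.14,0,0,0],[20,0,0,0,0,0,0],[60,0,0,0,0,0,0],[60,0,0,0,0,0,0],[60,0,0,0,0,0,0],[60,0,0,0,0,0,0],[60,0,0,0,0,0,0]]' && python3 -m creep '[[60,0,0,0,0,0,0],[60,0,0,0.4,0,0,0],[60,0,0,1,0,0,0],[60,0,0,1,0,0,0],[60,0,0,1,0,0,0],[60,0,0,1,0,0,0],[60,0,0,1,0,0,0],[60,0,0,1,0,0,0]]'
```

```text
time_s: 16.9
tcp_pos: [0.6326, 0.1893, 0.0477]
eef_rot: [-180.0, 0.0, -145.9]
contact_force: [0.8, -0.8, -0.7]
gripper_width: 0.0567
gripper_force: 0.0
time_s: 17.57
tcp_pos: [0.6323, 0.189, 0.2097]
eef_rot: [-180.0, 0.0, -145.9]
contact_force: [0.0, 1.0, -0.1]
gripper_width: 0.0606
gripper_force: 0.0
```

```bash
python3 -m creep '[[60,0.2,-0.4,0.5,0,0,-6],[60,0.2,-0.4,0.5,0,0,-6],[60,0.2,-0.4,0,0,0,-6],[60,0.2,-0.4,0,0,0,-6],[60,0.2,-0.4,0,0,0,-6],[60,0,0,0,0,0,0],[60,0,0,0,0,0,0]]'; python3 - <<'E'
from h import *
print(np.mean([(capture("wrist"),r.get_state()["tcp_pos"])[1] for i in range(4)],axis=0))
c=capture("wrist");np.save("w8.npy",c,allow_pickle=True); im=c["frame"][0:225,110:410]; cv2.imwrite("pics/w8.png",cv2.resize(im,(800,600),interpolation=cv2.INTER_CUBIC)[:,:,::-1])
E
```

```text
time_s: 18.15
tcp_pos: [0.6575, 0.1386, 0.233]
eef_rot: [180.0, 0.0, -175.9]
contact_force: [0.0, -0.2, 0.1]
gripper_width: 0.06
gripper_force: 0.0
[0.6572721  0.13941256 0.23268659]
```

View pics/w8.png

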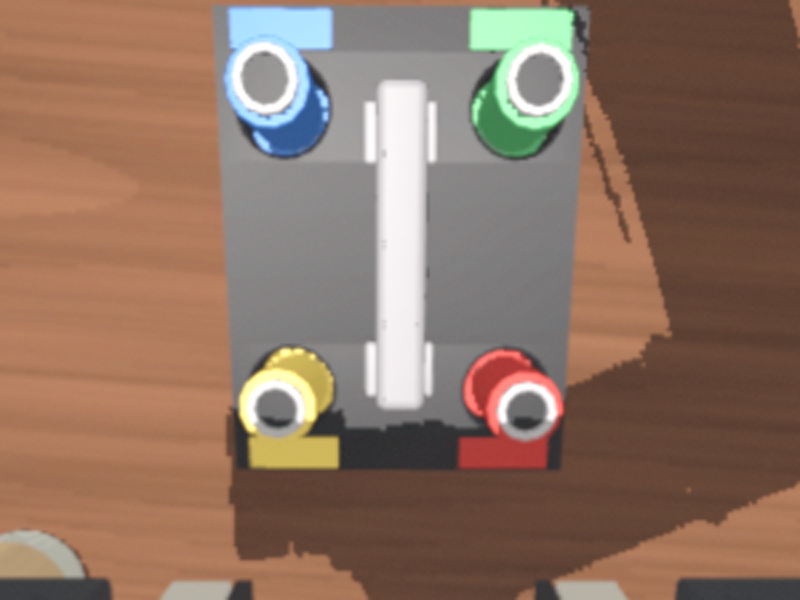

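```bash
python3 - <<'E'
from h import *
c=np.load("w8.npy",allow_pickle=True).item()
M=np.array([[-58,-48,86],[-58,48,86],[58,-48,86],[58,48,86],[-95,-75,34],[-95,75,34],[95,-75,34],[95,75,34]])/1e3
uv=np.array([[265,77],[541,78],[277,409],[526,410],[215,7],[588,7],[237,469],[560,469]])*.375+[110,0]-.33
p,f=fitcad(c,M,uv,[.58,.135,0]); print(p[:2],np.degrees(p[2]),f.tolist())
e=onz(c,np.array([[401,82],[401,407]])*.375+[110,0]-.33,.1); print(e,e.mean(0))
E
```

```text
[0.57750318 0.13669689] 3.9458825269817592 [[-0.4, 0.2], [0.2, 0.2], [-0.1, 0.3], [-0.4, 0.2], [-0.9, -1.2], [1.3, -0.7], [0.1, 0.2], [0.7, 0.6]]
[[0.52375636 0.13228854 0.1       ]
 [0.63173125 0.14035975 0.1       ]] [0.57774381 0.13632415 0.1       ]
```

```bash
python3 -m creep '[[60,-0.8,-0.03,0,0,0,0],[60,-0.8,-0.03,0,0,0,0],[60,-0.8,-0.03,0,0,0,0],[60,-0.79,-0.02,0,0,0,0],[60,0,0,-1,0,0,0],[60,0,0,-1,0,0,0],[60,0,0,-1,0,0,0],[60,0,0,0,0,0,0]]' && python3 -m creep '[[60,0,0,-1,0,0,0],[60,0,0,-1,0,0,0],[60,0,0,-1,0,0,0],[60,0,0,-0.6,0,0,0],[60,0,0,0,0,0,0],[60,0,0,0,0,0,0]]'
```

```text
time_s: 19.07
tcp_pos: [0.5746, 0.1358, 0.1528]
eef_rot: [-179.9, -0.4, -175.9]
contact_force: [-0.7, 0.3, -1.2]
gripper_width: 0.06
gripper_force: 0.0
time_s: 19.57
tcp_pos: [0.578, 0.1366, 0.0679]
eef_rot: [-180.0, -0.0, -175.9]
contact_force: [-0.7, -0.1, 1.0]
gripper_width: 0.06
gripper_force: 0.0
```

Close with a firm grip.

```bash
python3 -m creep '[[5,0,0,0,0,0,0],[5,0,0,0,0,0,0],[5,0,0,0,0,0,0],[5,0,0,0,0,0,0],[5,0,0,0,0,0,0],[5,0,0,0,0,0,0],[5,0,0,0,0,0,0],[5,0,0,0,0,0,0]]' 55 && python3 -m creep '[[5,0,0,0,0,0,0],[5,0,0,0,0,0,0],[5,0,0,0,0,0,0]]' 55; python3 -c "
from plant import r; s=r.get_state(); print(s['moment'],s['contact_force'])"
```

```text
time_s: 20.23
tcp_pos: [0.5777, 0.1364, 0.0675]
eef_rot: [180.0, 0.0, -175.9]
contact_force: [-0.2, 1.0, 2.1]
gripper_width: 0.0176
gripper_force: 55.0
time_s: 20.48
tcp_pos: [0.5777, 0.1364, 0.0675]
eef_rot: [180.0, 0.0, -175.9]
contact_force: [-1.3, -0.2, 3.0]
gripper_width: 0.0176
gripper_force: 55.0
[ 0.02716053  0.43955359 -0.10063772] [-1.27582432 -0.1520537   3.01595843]
```

Gentle lift of the first 15 mm, then check.

```bash
python3 -m creep '[[5,0,0,0.05,0,0,0],[5,0,0,0.1,0,0,0],[5,0,0,0.15,0,0,0],[5,0,0,0.15,0,0,0],[5,0,0,0.1,0,0,0],[5,0,0,0.05,0,0,0],[5,0,0,0,0,0,0],[5,0,0,0,0,0,0]]' 60; python3 -c "
from plant import r; s=r.get_state(); print(s['moment'],s['contact_force'])"
```

```text
time_s: 21.15
tcp_pos: [0.5776, 0.1364, 0.0823]
eef_rot: [180.0, -0.0, -175.9]
contact_force: [0.5, 0.7, -8.8]
gripper_width: 0.0181
gripper_force: 60.0
[ 0.01890497 -0.00559896 -0.00911899] [ 0.48749619  0.7394214  -8.84224754]
```

```bash
python3 -m creep '[[5,0,0,0.1,0,0,0],[5,0,0,0.25,0,0,0],[5,0,0,0.4,0,0,0],[5,0,0,0.5,0,0,0],[5,0,0,0.5,0,0,0],[5,0,0,0.5,0,0,0],[5,0,0,0.45,0,0,0],[5,0,0,0.35,0,0,0]]' && python3 -m creep '[[5,0,0,0.2,0,0,0],[5,0,0,0.1,0,0,0],[5,0,0,0.05,0,0,0],[5,0,0,0,0,0,0],[5,0,0,0,0,0,0],[5,0,0,0,0,0,0],[5,0,0,0,0,0,0],[5,0,0,0,0,0,0]]'; python3 - <<'E'
from h import *
s=r.get_state(); print(s['moment'],s['contact_force'])
c=capture("scene"); im=c["frame"][100:325,200:500]; cv2.imwrite("pics/s9.png",cv2.resize(im,(800,600),interpolation=cv2.INTER_CUBIC)[:,:,::-1])
E
```

```text
time_s: 21.82
tcp_pos: [0.5781, 0.1366, 0.1606]
eef_rot: [180.0, 0.1, -175.9]
contact_force: [-0.9, 0.0, -8.5]
gripper_width: 0.0178
gripper_force: 60.0
time_s: 22.48
tcp_pos: [0.5776, 0.1364, 0.1669]
eef_rot: [-180.0, -0.0, -175.9]
contact_force: [0.1, -0.3, -8.4]
gripper_width: 0.0174
gripper_force: 60.0
[-0.04336622  0.01974133 -0.01827641] [ 0.11518089 -0.26534749 -8.44351422]
```

View pics/s9.png

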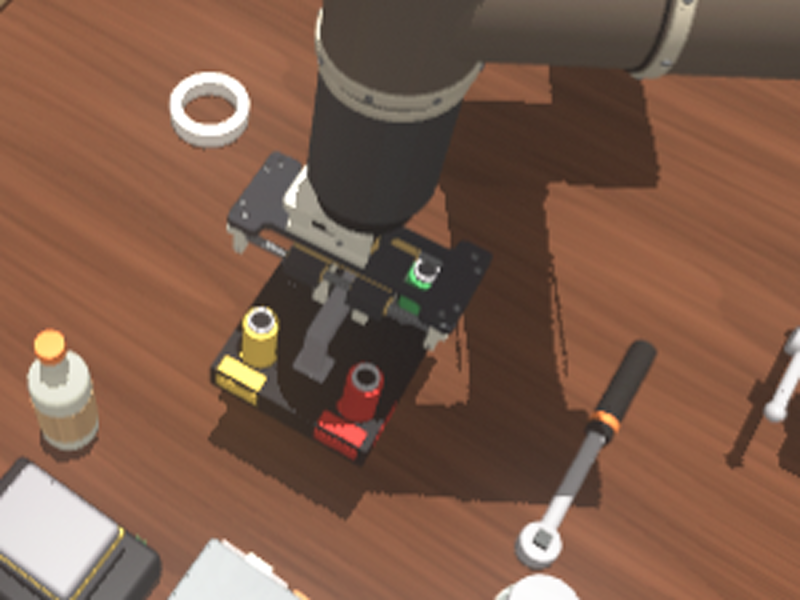

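The caddy hangs level, about 10 cm up. The red and yellow sockets sit at equal height near crop (365,390) and (260,335), and the bystanders haven't moved. I'm handing it in.

```bash
python3 -c "
from plant import close_job; print(close_job())"
```

```text
the job is handed in; nothing more can be done
None
```

The red and blue sockets are seated in their own pockets, and I handed the job in while holding the caddy by its handle, level and still, about 10 cm above the bench.

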